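# Line up the blue culture dishes against the tray fence

## Task

Pick up the blue-lidded culture dish that stands on the bench among the other dishes and set it down flat on the free middle of the tilting tray, between the two blue dishes already there. Then lift the tray by its blue bar so that the tray tilts and all three dishes slide against the blue fence in a single row, lower the tray gently until it lies fully flat again, and let go.

Things in the scene. Friction and masses are not known exactly. Their poses are not given: they have to be found in the camera images.
- dish_c_mid (a point): Blue-lidded round culture dish, lying flat on the bench to the right (-y) of the tray, next to a green-lidded and a yellow-lidded dish of the same size. 38 mm across (lid), 14 mm high, about 25 g. The point is its centre, 7 mm above its underside; z is up out of the lid. Which of the three bench places it has varies.
- dish_a_mid (a point): Blue-lidded dish of the same size, lying flat on the left (+y) part of the tray floor, 70 to 115 mm from the fence and 60 to 80 mm left of the tray's midline; the strip between it and the other one is free. The point is its centre, 7 mm above its underside.
- dish_b_mid (a point): Blue-lidded dish of the same size, lying flat on the right (-y) part of the tray floor, 70 to 115 mm from the fence and 60 to 80 mm right of the tray's midline. The point is its centre, 7 mm above its underside.
- fence (a point): On the tilting tray: middle of the blue fence's foot, inner face, at floor level (45 mm above the bench when flat). Turns with the tray: x from the bar side to the fence (away from the robot, within 20 degrees), y along it, z up. The slick floor reaches 151 mm in -x, 110 mm either way in y. Walls above floor: sides 10, fence 18, lip on bar side 5 mm. A dish touching the fence has its centre at x = -19 mm.
- bar (a point): Middle of the tray's blue handle: a round bar 12 mm thick, 120 mm long, along the tray's y, 65 mm out from its robot-side edge, free underneath, joined to the tray by an arm at each end. 75 mm above the bench when flat; 220 mm from the fence face. It turns within a grip that pinches it from above. Lifting takes 3 to 4 N.
- tray (a joint): Tilt of the tray, rad: 0 flat on its plinth, grows as the bar is lifted, stops at 0.6; falls back if let go. The hinge runs along the fence's y, 5 mm beyond the fence point in x and 5 mm below it. Dishes begin to slide between 0.2 and 0.35; 0.5 is ample.
Things that resemble listed ones, but are neither listed nor needed, are in the scene too. Leave any orange look-alike of the part that bears dish_b_mid alone. Leave any pink look-alike of the part that bears dish_c_mid alone.

How it is judged:
By the outcome, as a careful person would: the job done as asked, in the order asked, and still so for the second after the job is handed in, with the robot touching nothing.
It also fails if it takes over 48 s, if anything falls off the work surface, if the arm or the gripper's body presses on something with over 40 N, if the wrist force passes 120 N, or if a joint passes its speed limit or range.

## Robot

A 6-joint arm with a two-finger parallel gripper is mounted at the origin on the work surface. World frame = base frame: x ahead of the robot, y to its left, z up, the work surface at z = 0. Lengths are in mm, angles in rad, forces in N, time in s.
With the tool pointing down it reaches from about 300 to 775 mm from the base axis. Payload 14.6 kg.
Tool frame: the origin (TCP) lies on the centre line of the jaws, within the pads' length; the fingertips stand 19 mm ahead of it and the grasp point (between the pads) is the TCP (bot.tip_reach is the distance from the TCP to the fingertips, in mm); y points along the fingers, x is the direction in which the jaws open and shut, and the axes are right-handed (so a half turn about y gives the same grasp; the last joint's range is limited). The gripper opens to 85 mm and grips with 20 to 120 N. Pads are 22 mm wide; open, the fingers measure 114 mm over their backs; the gripper's body (76 mm by 85 mm) begins 54 mm behind the grasp point. The pads swing forward as they close: fully open they stand 13 mm farther back than shut.
Start: joints at [1.055, 0.3, 1.521, -0, 1.321, -0.067], TCP at [238.633, 495.524, 250.281] pointing down, gripper open.
Joint ranges: [-3.03, 3.03], [-0.79, 2.21], [0.23, 2.52], [-1.04, 4.18], [0, 3.07], [-2.55, 2.55]. Speed limits (rad/s): [2.22, 2.22, 2.57, 3.14, 3.14, 3.14].

## Interface

Orientations are given as a unit quaternion [w, x, y, z].
In Python, from rig import bot gives the robot as it stands. Calls block until the motion is done:
- bot.move_to(position, orientation): joint-space move of the TCP to a pose.
- bot.servo_line(position, attitude=None, speed=150, until_force=None): straight line of the TCP; attitude=None keeps the orientation; speed is the mean speed in mm/s. With until_force (N) it stops when the force on the tool has changed by that much, and returns True; else False.
- bot.move_joints(angles): joint-space move.
- bot.move_gripper(opening, grip_force=None): finger opening in mm; grip_force is the grip in N (None keeps the last); returns when the fingers have stopped.
- bot.dwell(seconds).
- bot.ik(position, orientation): joint angles nearest the present ones, or None.
- bot.read_state(): the state.
- bot.read_camera(name): name is "side" or "top" or "wrist"; returns a dict with "image" (420x560x3 uint8, blue, green, red), "depth" (420x560 float32, mm along the optical axis (not along the pixel's ray), 0 where there is no reading), "fovy" (degrees; the focal length in pixels is half the picture's height over the tangent of half this angle, whatever the lens; pixels are square), "cx", "cy" (the principal point, pixels), "eye" and "attitude" of the camera in the world; the wrist camera has in their place "mount" (4x4, takes a point from camera to tool coordinates, whose origin is the TCP and whose axes are the tool frame's). Camera axes: x right, y down, z forward; pixel columns grow to the right and rows downward; lengths in mm; the calibration is good to about 2 mm. A picture is of the moment at which its call begins: read the wrist's pose just before it.
A pose or a line that the arm cannot do raises bot.MotionError and nothing moves.
- bot.finish_job(): hands the job in, once; it reports no verdict.
The state is a dict: "clock": time; "joint_positions": joint angles; "qvel": joint speeds; "effort": joint torques, N m; "ee_pos": TCP position; "tool_rot": TCP orientation; "ft_force": force on the tool from outside, world axes, zero at the start; "moment": the same for the moment, N m; "grip_width": finger opening in mm.
Only numpy, scipy, OpenCV 4.12 (cv2) and the standard library are available. Lean on these libraries where they do the work, as an engineer would, in place of code of your own. Each camera call takes 0.05 s, during which the arm holds its last target. There are 200 camera calls.

## Working session

There is one attempt and no reset: what is moved stays moved. The work goes in short steps, each a Python script; the robot and the scene stay as the last script left them, time stands still between calls to the robot, and variables do not carry over. Pictures are saved under pics/ and viewed, about 8 in all and at most 12, crops included, and the job is handed in when it is done.

```bash
ls && mkdir -p pics
python3 - <<'E'
from rig import bot
import cv2,numpy as np,pickle
d={}
for n in("top","side","wrist"):
    d[n]=bot.read_camera(n); 
    c=d[n]; print(n,{k:v for k,v in c.items() if k not in("image","depth")})
    cv2.imwrite(f"pics/{n}0.png",c["image"])
pickle.dump(d,open("d0.pkl","wb"))
print(bot.read_state())
E
```

```text
pics
top {'fovy': 53.914710018792384, 'cx': 277.0772185983238, 'cy': 217.89680764790694, 'eye': array([546.7035187 , -10.53306394, 825.48972344]), 'attitude': array([-0.02311634,  0.71104266, -0.70070029,  0.05388009])}
side {'fovy': 53.847507041917574, 'cx': 275.55167173354374, 'cy': 209.1870755315136, 'eye': array([ 414.40914972, -793.78438002,  601.05093212]), 'attitude': array([-0.4764317 ,  0.87186362, -0.09439585,  0.06289742])}
wrist {'fovy': 70.96134219420438, 'cx': 280.39191171077596, 'cy': 208.05717008089184, 'mount': array([[ 9.99999675e-01, -5.18209967e-04, -6.18060759e-04,
         5.60921828e-01],
       [ 4.60258561e-04, -2.62642780e-01,  9.64893029e-01,
        -1.24839421e+02],
       [-6.62346381e-04, -9.64893000e-01, -2.62642456e-01,
         6.59270906e+01],
       [ 0.00000000e+00,  0.00000000e+00,  0.00000000e+00,
         1.00000000e+00]])}
{'clock': 0.15, 'joint_positions': array([ 1.05540519e+00,  3.00353098e-01,  1.52145101e+00,  1.24637715e-05,
        1.32069493e+00, -6.66211163e-02]), 'qvel': array([ 5.50912871e-04, -1.43015084e-03, -1.55182885e-03, -5.97916438e-05,
       -2.24418691e-03, -1.20467037e-03]), 'effort': array([-4.80426406e-04, -5.43660557e+01, -3.61890900e+01, -1.64124158e-04,
        3.13508477e-03, -5.07211041e-05]), 'ee_pos': array([238.55112406, 495.3912385 , 249.84106435]), 'tool_rot': array([-0.5985712 ,  0.5988678 ,  0.37592708, -0.3764953 ]), 'ft_force': array([0.51853682, 0.16157664, 0.01247618]), 'moment': array([-0.0009348 , -0.00238483,  0.01782366]), 'grip_width': 85.42578936272027}
```

View pics/top0.png

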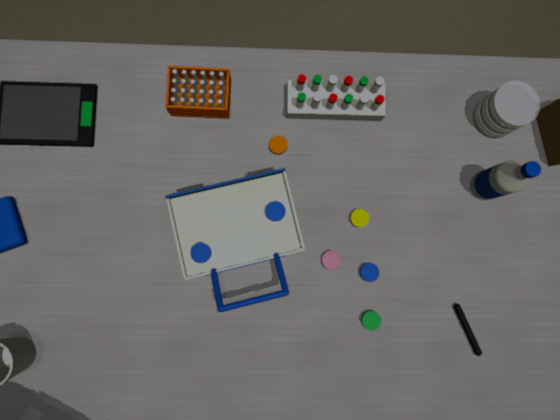

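View pics/side0.png

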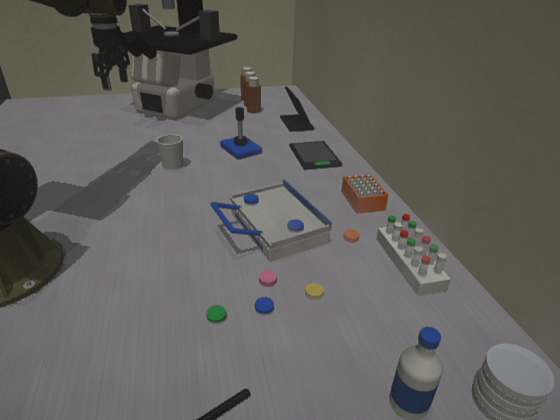

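Top view: tray is centred near (235,225) with the fence along (170,195)-(283,173) and the bar along (218,308)-(287,292). The tray dishes are at (201,252) and (275,211). The blue bench dish is at (369,272), with pink at (331,260), green at (371,320) and yellow at (360,218). The side view agrees: blue bench dish at (264,305).

```bash
cat > h.py <<'E'
import cv2,numpy as np
from scipy.spatial.transform import Rotation as R
def Rq(q): return R.from_quat([q[1],q[2],q[3],q[0]]).as_matrix()
def cast(c,uv,z,pose=None):
    """pixels -> world points on plane at height z"""
    uv=np.atleast_2d(uv).astype(float)
    f=c["image"].shape[0]/2/np.tan(np.radians(c["fovy"])/2)
    d=np.c_[(uv[:,0]-c["cx"])/f,(uv[:,1]-c["cy"])/f,np.ones(len(uv))]
    if pose is None: M,e=Rq(c["attitude"]),np.array(c["eye"])
    else:
        T=np.array(c["mount"]);Rt=Rq(pose["tool_rot"]);M=Rt@T[:3,:3];e=np.array(pose["ee_pos"])+Rt@T[:3,3]
    w=d@M.T
    return e+w*((z-e[2])/w[:,2])[:,None]
def blobs(img,lo,hi,amin=60):
    m=cv2.inRange(cv2.cvtColor(img,cv2.COLOR_BGR2HSV),lo,hi)
    n,l,s,c=cv2.connectedComponentsWithStats(m)
    return [(c[i],s[i],l==i) for i in range(1,n) if s[i,4]>=amin]
BLUE=((105,120,50),(130,255,255))
def att(a,pitch=0):
    """tool down, jaw axis (tool x) at world yaw a; returns [w,x,y,z]"""
    x=np.array([np.cos(a),np.sin(a),0]);y=np.array([0,0,-1.]);z=np.cross(x,y)
    q=R.from_matrix(np.c_[x,y,z]).as_quat();return [q[3],q[0],q[1],q[2]]
E
python3 - <<'E'
from h import *
import pickle
d=pickle.load(open("d0.pkl","rb"))
for n in("top","side"):
    c=d[n]
    for cen,s,m in blobs(c["image"],*BLUE):
        v,u=np.nonzero(m)
        print(n,cen.round(1),s[:5],"z14",cast(c,cen,14)[0].round(1),"z59",cast(c,cen,59)[0].round(1),"depthmed",np.median(c["depth"][m]))
c=d["top"]
for nm,lo,hi in(("green",(50,120,50),(80,255,255)),("yellow",(22,120,80),(35,255,255)),("pink",(150,60,80),(179,255,255))):
    for cen,s,m in blobs(c["image"],lo,hi,100): print(nm,cen.round(1),s[4],cast(c,cen,14)[0].round(1))
for cen,s,m in blobs(c["image"],*BLUE):
    v,u=np.nonzero(m)
    if abs(cen[0]-226)<8 and cen[1]<200 or 240<cen[0]<262 and cen[1]>260:
        z=63 if cen[1]<200 else 75
        P=cast(c,np.c_[u,v],z)[:,:2].astype(np.float32)
        r=cv2.minAreaRect(P);print("rect",r, cv2.boxPoints(r).round(1).tolist())
E
```

```text
top [532.5 168.7] [525 161  16  16 199] z14 [ 746.9 -571.4   14. ] z59 [ 735.8 -540.3   59. ] depthmed 698.6805
top [224.2 183.1] [165 169 120  29 412] z14 [703.6  60.6  14. ] z59 [694.9  56.6  59. ] depthmed 773.129
top [  9.3 225.6] [  0 197  25  56 997] z14 [612.2 468.9  14. ] z59 [608.6 442.4  59. ] depthmed 783.516
top [275.  210.9] [266 202  19  19 293] z14 [649.7 -41.1  14. ] z59 [644.  -39.4  59. ] depthmed 773.27844
top [200.2 252.4] [191 243  20  20 316] z14 [565.8 103.4  14. ] z59 [564.7  97.1  59. ] depthmed 758.84766
top [250.2 290.3] [211 253  78  59 855] z14 [494.    4.9  14. ] z59 [496.9   4.1  59. ] depthmed 737.0624
top [369.1 271.9] [360 263  19  19 285] z14 [ 531.8 -228.1   14. ] z59 [ 532.7 -216.    59. ] depthmed 813.58215
side [239.9 147.5] [220 138  41  20 433] z14 [600.4 506.4  14. ] z59 [586.1 406.8  59. ] depthmed 1394.0497
side [250.4 197.9] [244 194  14   9 105] z14 [577.2 169.   14. ] z59 [564.7  95.2  59. ] depthmed 1048.9329
side [231.3 218.6] [211 202  51  33 333] z14 [511.9  78.1  14. ] z59 [504.5  11.2  59. ] depthmed 935.28125
side [296.3 223.8] [2
[... 385 characters left out ...]
 696.6 -501.1   59. ] depthmed 597.75806
green [ 86.1 113.4] 289 [838.8 338.2  14. ]
green [370.7 320. ] 287 [ 439.1 -230.2   14. ]
yellow [359.1 217.5] 275 [ 639.4 -209.2   14. ]
pink [330.3 259.4] 286 [ 555.5 -151.3   14. ]
rect ((694.6483154296875, 54.444984436035156), (6.950163841247559, 226.66221618652344), 14.538114547729492) [[662.7999877929688, 163.3000030517578], [719.7000122070312, -56.099998474121094], [726.5, -54.400001525878906], [669.5999755859375, 165.0]]
rect ((512.3447265625, 6.874244689941406), (77.25372314453125, 129.43994140625), 14.739501953125) [[458.5, 59.599998474121094], [491.5, -65.5], [566.2000122070312, -45.900001525878906], [533.2000122070312, 79.30000305175781]]
```

```bash
cat >> h.py <<'E'
from rig import bot
TH=np.radians(14.55)
X=np.array([np.cos(TH),np.sin(TH),0]);Y=np.array([-np.sin(TH),np.cos(TH),0])
FENCE=np.array([692.,53.7,45.])
def tp(x,y,z): return FENCE+x*X+y*Y+[0,0,z]   # tray (flat) -> world
C=np.array([532.3,-229.5,0])
def best(p,a):
    o=[(np.abs(np.array(j)[5]),att(b)) for b in(a,a+np.pi) for j in[bot.ik(list(p),att(b))] if j is not None]
    return min(o,key=lambda t:t[0])[1] if o else None
E
python3 - <<'E'
from h import *
import cv2
for p,a in((C+[0,0,120],2.356),(C+[0,0,21],2.356),(tp(-90,0,120),TH),(tp(-90,0,20),TH),(tp(-220,0,30),TH),(tp(-176,0,134),TH)):
    q=best(p,a);print(p.round(1),q is not None and bot.ik(list(p),q).round(2))
q=best(C+[0,0,21],2.356)
bot.move_gripper(60,30)
bot.move_to(list(C+[0,0,120]),q)
print(bot.servo_line(list(C+[0,0,21]),q,speed=80,until_force=6),bot.read_state()["ee_pos"],bot.tip_reach)
bot.move_gripper(30,30)
s=bot.read_state();print(s["grip_width"],s["ee_pos"],s["ft_force"],s["clock"])
for n in("side","wrist"): cv2.imwrite(f"pics/{n}1.png",bot.read_camera(n)["image"])
E
```

```text
[ 532.3 -229.5  120. ] [-0.47  0.5   1.56 -0.    1.08  0.32]
[ 532.3 -229.5   21. ] [-0.47  0.65  1.6  -0.    0.89  0.32]
[604.9  31.1 165. ] [-0.01  0.5   1.45 -0.    1.19 -0.26]
[604.9  31.1  65. ] [-0.01  0.63  1.51 -0.    1.01 -0.26]
[479.1  -1.6  75. ] [-0.08  0.38  1.88 -0.    0.89 -0.33]
[521.6   9.5 179. ] [-0.05  0.31  1.68 -0.    1.15 -0.31]
False [ 532.56079658 -229.62547146   21.53135011] 19.0
36.547063807143154 [ 532.4952806  -229.62750688   21.58110948] [-1.6801855   0.80337528  6.17992212] 5.0333
```

View pics/wrist1.png

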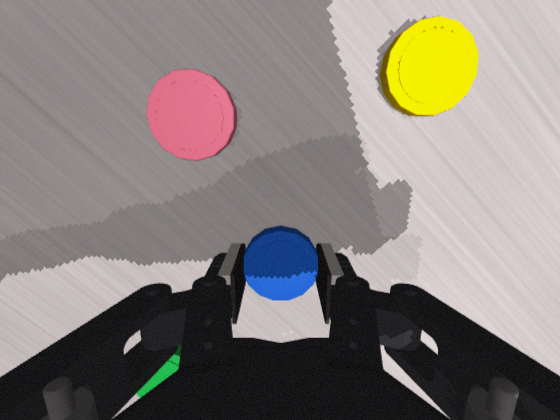

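Wrist view: the blue dish at (281,263) sits between both pads, with the grip stopped at 36.5 mm. Next I lift it and carry it to the tray.

Run:
```python
from h import *
q0=best(C+[0,0,21],2.356)
bot.servo_line(list(C+[0,0,130]),q0,speed=150)
s=bot.read_state();print(s["grip_width"],s["ft_force"])
P=tp(-90,0,0);q=best(P+[0,0,80],TH)
bot.move_to(list(P+[0,0,85]),q)
bot.servo_line(list(P+[0,0,35]),q,speed=100)
print(bot.servo_line(list(P+[0,0,21.5]),q,speed=25,until_force=2.5))
s=bot.read_state();print(s["grip_width"],s["ee_pos"]-P,s["ft_force"])
bot.move_gripper(52,30)
bot.servo_line(list(P+[0,0,90]),q,speed=120)
B=tp(-220,0,30)
bot.move_to(list(B+[0,0,75]),best(B,TH))
c=bot.read_camera("top");s=bot.read_state();w=bot.read_camera("wrist")
print(s["clock"])
cv2.imwrite("pics/2.png",cv2.resize(np.hstack([c["image"],w["image"]]),(800,300)))
for cen,st,m in blobs(c["image"],*BLUE): 
    d=cast(c,cen,59)[0]-FENCE; print("top",cen.round(),st[4],round(d@X,1),round(d@Y,1))
for cen,st,m in blobs(w["image"],*BLUE,200):
    d=cast(w,cen,75,s)[0]-FENCE; e=cast(w,cen,59,s)[0]-FENCE;print("wr",cen.round(),st[:5],"z75",round(d@X,1),round(d@Y,1),"z59",round(e@X,1),round(e@Y,1))
```

```text
36.794929797064604 [ 0.24935233 -0.21184276  0.40298578]
True
36.499550615902194 [-0.18149051  0.02890503 21.63406623] [-0.35136733  0.13369161  4.96935738]
9.9
top [532. 169.] 202 -106.9 -585.7
top [224. 183.] 408 3.5 1.9
top [  9. 226.] 1015 16.8 396.8
top [275. 211.] 293 -69.9 -78.0
top [237. 232.] 300 -91.0 0.5
top [200. 252.] 310 -112.5 73.9
top [280. 278.] 282 -192.4 -57.9
top [215. 279.] 115 -165.9 58.8
wr [433. 115.] [ 405   87   58   56 2498] z75 -120.0 74.5 z59 -112.1 75.2
wr [305. 201.] [ 274  111  107  197 5426] z75 -201.6 17.1 z59 -200.2 13.2
wr [448. 215.] [ 421  192   54   48 1998] z75 -100.5 6.7 z59 -91.1 1.9
wr [547. 289.] [ 526  199   34  150 2350] z75 -16.6 -52.0 z59 -0.4 -61.5
wr [467. 297.] [444 284  41  32 685] z75 -76.2 -58.2 z59 -64.7 -68.2
```

View pics/2.png

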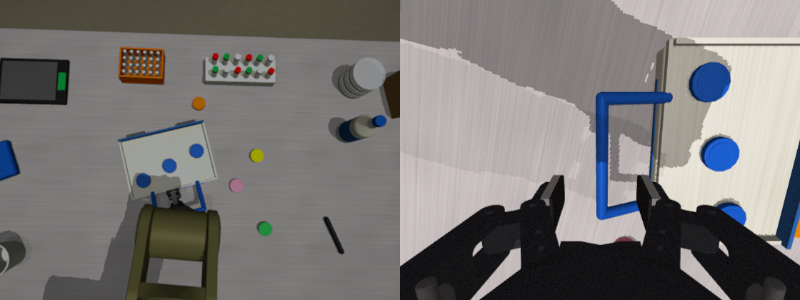

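The new dish lies flat at tray (-91, 0), midway between the other two. In the wrist view the bar is centred between the jaws (about x 602 of 800). Next I grip the bar and tilt the tray.

```bash
cat >> h.py <<'E'
H=tp(5,0,-5); r=np.hypot(225,35); al=np.arctan2(35,225)
def bar(phi): return H-r*np.cos(al+phi)*X+np.array([0,0,r*np.sin(al+phi)])
E
python3 - <<'E'
from h import *
B=bar(0);q=best(B,TH)
print(B,bot.servo_line(list(B),q,speed=80,until_force=8))
bot.move_gripper(5,40)
s=bot.read_state();print(s["grip_width"],s["ee_pos"]-B,s["ft_force"])
for p in np.arange(0.1,0.51,0.1):
    bot.servo_line(list(bar(p)),q,speed=45)
    s=bot.read_state();print(round(p,2),s["ft_force"].round(1),s["grip_width"].round(1))
bot.dwell(0.8)
s=bot.read_state();c=bot.read_camera("top");w=bot.read_camera("side");print(s["clock"],s["ft_force"])
cv2.imwrite("pics/3.png",np.hstack([c["image"][140:340,130:410],w["image"][140:340,150:430]]))
M=R.from_rotvec(0.5*Y).as_matrix()
E
```

```text
[479.05566972  -1.5694509   75.        ] False
10.642105946011892 [1.65679745 0.32303783 0.67564947] [12.43529163  5.85700517 -5.22637548]Traceback (most recent call last):
  File "<stdin>", line 8, in <module>
AttributeError: 'float' object has no attribute 'round'
```

```bash
sed -i 's/^H=tp(5,0,-5);/H=tp(7.5,0.5,-5);/' h.py
python3 - <<'E'
from h import *
q=best(bar(.1),TH)
print(bot.read_state()["ft_force"].round(1))
for p in np.arange(0.1,0.51,0.1):
    bot.servo_line(list(bar(p)),q,speed=45)
    s=bot.read_state();print(round(p,2),s["ft_force"].round(1),round(float(s["grip_width"]),1))
bot.dwell(0.8)
s=bot.read_state();c=bot.read_camera("top");w=bot.read_camera("side");print(s["clock"],s["ft_force"])
cv2.imwrite("pics/3.png",np.hstack([c["image"][140:340,130:410],w["image"][140:340,150:430]]))
E
```

```text
[13.6  4.7 -7.6]
0.1 [-3.2 -6.9 -2.5] 10.7
0.2 [-5.8 -7.9 -1.7] 10.4
0.3 [-8.8 -8.4  1.2] 10.4
0.4 [-15.4  -9.1   5.1] 10.3
0.5 [-22.   -9.9  13.4] 10.4
15.825 [-21.62237394  -9.53101322  13.97827577]
```

View pics/3.png

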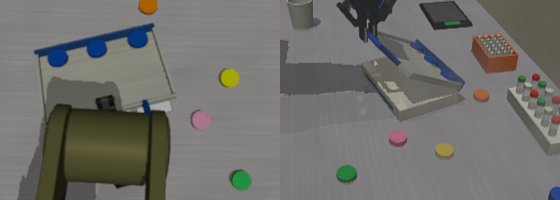

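Crop: the tray is tilted and all three blue dishes, at (58,58), (97,48) and (138,38), sit against the fence. Next I lower it.

Run:
```python
from h import *
q=best(bar(.5),TH)
for p in (.4,.3,.2,.1,.04,.015,0):
    bot.servo_line(list(bar(p)),q,speed=40 if p>.05 else 12)
    s=bot.read_state();print(p,s["ft_force"].round(1),(s["ee_pos"]-bar(0)).round(2))
bot.servo_line(list(bar(0)-[0,0,1.0]),q,speed=5,until_force=5)
s=bot.read_state();print(s["ft_force"].round(1),(s["ee_pos"]-bar(0)).round(2))
bot.dwell(0.3)
bot.move_gripper(45)
s=bot.read_state();print(s["ft_force"].round(1),(s["ee_pos"]-bar(0)).round(2))
bot.servo_line(list(bar(0)+[0,0,110]),q,speed=100)
w=bot.read_camera("wrist"); 
bot.move_to([380,-20,300],best([380,-20,300],TH))
bot.dwell(0.3)
s=bot.read_state();c=bot.read_camera("top");sd=bot.read_camera("side")
print(s["clock"],s["ft_force"].round(1))
for n,k in(("top",c),("side",sd)):
    for cen,st,m in blobs(k["image"],*BLUE,40):
        d=cast(k,cen,59)[0]-FENCE; 
        if -260<d@X<30 and abs(d@Y)<120: print(n,cen.round(),st[4],round(d@X,1),round(d@Y,1),np.median(k["depth"][m]))
cv2.imwrite("pics/4.png",np.vstack([cv2.resize(np.hstack([c["image"][140:340,130:410],sd["image"][140:340,150:430]]),(800,286)),cv2.resize(w["image"],(400,300))[:,[*range(400)]+[0]*400]]))
```

```text
0.4 [-17.   -9.1   9.2] [28.68  7.   84.74]
0.3 [-11.4  -7.8   4.1] [18.39  4.31 64.56]
0.2 [-9.  -6.6  2.3] [10.12  2.18 43.7 ]
0.1 [-4.8 -7.  -0.5] [ 3.78  0.52 21.98]
0.04 [-4.1 -8.3 -0.3] [ 0.99 -0.2   8.77]
0.015 [-4.4 -6.3 -0.4] [-0.02 -0.46  3.14]
0 [-5.6 -6.5  4.3] [-0.45 -0.58  0.09]
[-1.8 -1.2  5.4] [-0.54 -0.69 -0.15]
[ 0.2  0.8 -0. ] [-0.84 -0.56 -0.73]
24.35 [ 0.1 -0.3  0.1]
top [227. 190.] 1321 -11.4 0.5 772.9439
top [250. 290.] 860 -201.4 1.8 736.5971
side [285. 189.] 67 -11.7 76.5 1091.4551
side [299. 201.] 135 -9.7 4.6 1034.6515
side [232. 219.] 329 -192.4 3.5 932.5716
side [314. 218.] 108 -16.6 -77.6 975.9739
```

View pics/4.png

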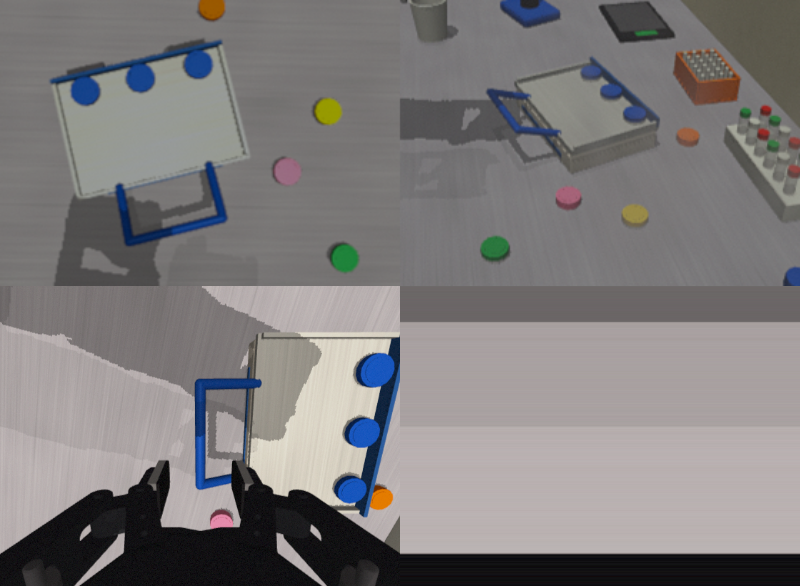

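All three dishes are in a row at the fence. The bar blob is back at its starting pixel (250,290), at depth 736.6 mm against 737.1 mm before, so the tray is flat. Handing in.

```bash
python3 -c "
from rig import bot
bot.finish_job()"
```

```text
the job is handed in; nothing more can be done
```

The job is handed in. I set the blue dish down on the tray at about (-91, 0) mm, between the other two. I then lifted the bar to about 0.5 rad, so all three dishes slid to the fence, lowered the tray slowly and let go. The robot clock read 24.35 s at the last check.

**Last checks that passed:**
- **Dishes:** the top, side and wrist views show all three in one row against the fence, at about y = +76, +5 and -78 mm. In the top view they merge with the fence into one blue patch, so I judged contact by eye.
- **Tray:** it is flat. The bar is back at its starting pixel and depth (736.6 mm against 737.1 mm).
- **Arm:** it is clear of everything, with under 0.5 N on the tool. The pink, green, yellow and orange dishes were not touched.

**What disagreed:**
- **Tray position:** my estimate was about 2.5 mm short, which showed as 13 N sideways when I gripped the bar. I corrected it before most of the lift.
- **Lift force:** it rose to about 28 N near full tilt, more than the 3 to 4 N expected. That suggests the lifting arc was still slightly off.
- **Side view:** it put the outer and middle dish centres at x = -17 to -10 mm instead of -19 mm. I put this down to the tray-position error and the slanted view, with the lid sides counted in.
- **Script error:** one script stopped early in the lift on a printing mistake. The arm held still and I carried on from there.

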